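Tip the specimen skip into the catch tray

TASK

Set the white catch tray on the bench at the drop spot in front of the skip's wheel, square to the skip and with its low wall towards the wheel. Then lift the skip's handle until the skip is tipped right forward to its stop and both mortar prisms slide out into the tray, keeping clear of the boom above, and lower the skip smoothly back onto its legs, never letting it drop or swing fast. Leave the beaker, bottle and jar where they stand.

Things in the scene. Friction and masses are not known exactly. Their poses are not given: they have to be found in the camera images.
- rig: black dock plate fixed to the bench, 210 x 250 x 12 mm, carrying the skip and the gantry; its place and yaw differ each time. Origin on the bench directly under the wheel axle, x points forward (the way the skip tips, towards the drop spot), y along the axle, z up. The plate spans x -155 to 55 mm and y -180 to 70 mm.
- axle (a point): centre of the wheel axle, 62 mm above the bench, fixed; the skip turns about the line through it along the rig's y. The wheel is 100 mm in diameter, so it reaches 50 mm in front of the axle.
- drop_spot (a point): point on the bench 155 mm in front of the axle (rig frame x 155, y 0, z 0) above which the middle of the tray belongs.
- skip_grip (a point): middle of the skip's round grey handle, a stub 22 mm thick, 58 mm long, along the skip's length, 112 mm above the bench when the skip is down; in the skip's frame 222 mm behind the axle and 50 mm above it. Site x points along the stub to the skip, y along the axle; it turns with the skip. Pinched across the axle direction, the stub pivots in the grip.
- skip (a joint): tip angle of the skip about the axle, rad: 0 down on its legs, growing as the handle rises, stop at 0.80. Loosely hinged; falls back if let go. The skip is a one-wheeled aluminium trough 215 x 98 mm, 0.8 kg empty, walls 50 mm high, floor 118 mm above the bench, open in front; lip 75 mm ahead of the axle, rear wall 140 mm behind it.
- gantry: fixed, origin and axes as the rig: column 50 x 30 mm, 382 mm high (452 with motor) at x -105, y -150 mm; from it a steel boom 20 x 20 mm, 325 mm above the bench, along y to +65 mm at x -105, over the trough. A tool upright on the handle runs into it as the skip is fully tipped; one leaning back (wrist end away from the wheel) 30 to 45 degrees clears it.
- boom_end (a point): free end of the boom, on its centre line, 325 mm above the bench.
- tray_center (a point): middle of the white plastic catch tray, 25 mm above the tray's underside. Loose, 0.35 kg, outside 176 mm (its x) by 166 mm (its y), walls 8 mm thick and 50 mm high except the wall at its -x end, which is 30 mm high: this low wall goes next to the wheel. Floor 5 mm thick. Tray x is to point as the rig's x does.
- prism_a_center (a point): centre of a grey mortar prism, 60 x 40 x 40 mm, about 0.2 kg, lying in the rear of the trough.
- prism_b_center (a point): centre of the other, like prism, lying in front of it in the trough.
- beaker: empty glass beaker, 66 mm across, 85 mm high, bystander. Origin under its middle.
- wash_bottle: white plastic bottle, 60 mm across, 140 mm high, bystander. Origin under its middle.
- jar: amber glass jar with black cap, 60 mm across, 80 mm high, bystander. Origin under its middle.
Things that resemble listed ones, but are neither listed nor needed, are in the scene too. Of the things shaped like the part that bears tray_center, the white one is meant. Leave any purple look-alike of the part that bears prism_b_center alone.

How it is judged:
On the way, in this order (a step that is already met when the one before it is completed fails the run):
1. the tray stands at the drop spot, square, low wall to the wheel, both prisms still in the trough (horizontal distance between tray_center and drop_spot below 0.03 m and angle between the x axis of tray_center and the x axis of rig, either way round below 0.2 rad and x of rig in the frame of tray_center below 0 m and height (world z) of tray_center below 0.03 m and contact force between tray and the fingers below 0.1 N and height (world z) of each of prism_a_center, prism_b_center above 0.12 m and value of joint skip below 0.2 rad), for 0.2 s.
2. the skip is tipped right forward (value of joint skip above 0.7 rad), for 0.1 s.
3. the skip is back down on its legs (value of joint skip below 0.06 rad), for 0.2 s.
At the end, for the whole second after the job is handed in: The skip stands down on its legs (within 0.06 rad); the tray lies flat on the bench within 50 mm of the drop spot and within 0.3 rad of square, low wall to the wheel; both prisms lie at rest inside the tray; nothing moves (value of joint skip below 0.06 rad and horizontal distance between tray_center and drop_spot below 0.05 m and angle between tray_center's own z axis and vertical below 0.08 rad and height (world z) of tray_center below 0.035 m and angle between the x axis of tray_center and the x axis of rig, either way round below 0.3 rad and x of rig in the frame of tray_center below 0 m and x of prism_a_center in the frame of tray_center between -0.085 and 0.085 m and y of prism_a_center in the frame of tray_center between -0.08 and 0.08 m and x of prism_b_center in the frame of tray_center between -0.085 and 0.085 m and y of prism_b_center in the frame of tray_center between -0.08 and 0.08 m and height (world z) of each of prism_a_center, prism_b_center below 0.09 m and linear speed of each of tray, prism_a, prism_b below 0.02 m/s); the robot touches nothing.
It fails at once if the skip is dropped or swung fast (over 1.5 rad/s) (velocity of joint skip below -1.5 rad/s or velocity of joint skip above 1.5 rad/s).
It fails at once if the gantry or its boom is bumped (contact force between gantry and anything else above 5 N).
It fails at once if a bystander is shifted by more than 30 mm (distance of any of beaker, wash_bottle, jar from where it was at the start of the episode above 0.03 m).
It also fails if it takes over 64 s, if anything falls off the work surface, if the arm or the gripper's body presses on something with over 40 N, if the wrist force passes 120 N, or if a joint passes its speed limit or range.

ROBOT

A 7-joint arm with a two-finger parallel gripper is mounted at the origin on the work surface. World frame = base frame: x ahead of the robot, y to its left, z up, the work surface at z = 0. Lengths are in m, angles in rad, forces in N, time in s.
With the tool pointing down it reaches from about 0.425 to 0.875 m from the base axis. Payload 4.7 kg.
Tool frame: the origin (TCP) lies midway between the tips of the shut fingers; the grasp point (between the pads) lies 19 mm behind it; x points along the fingers, z is the direction in which the jaws open and shut, and the axes are right-handed (so a half turn about x gives the same grasp; the last joint's range is limited). The gripper opens to 87 mm and grips with 3 to 60 N. Pads are 19 mm wide; open, the fingers measure 117 mm over their backs; the gripper's body (75 mm by 190 mm) begins 51 mm behind the grasp point.
Start: joints at [1.169, 0.321, -0.07, 1.45, 0.023, 1.371, -0.057], TCP at [0.263, -0.595, 0.223] pointing down, gripper open.
Joint ranges: [-2.86, 2.86], [-0.3, 2.09], [-1.38, 1.24], [0.06, 2.45], [-1.56, 4.7], [0.09, 2.05], [-2.69, 2.69]. Speed limits (rad/s): [2.57, 2.57, 3.14, 3.14, 3.14, 3.14, 3.14].

INTERFACE

Orientations are given as a rotation vector (axis times angle).
In Python, from bench import ctrl, vision, close_job gives the robot as it stands. The module is installed in compiled form; this text tells all that it offers.
- The arm moves only by the tool servo_tool, never from a script. Its argument "commands" is a list that holds one entry, the list of rows, each a list of 7 numbers: the turn, a rotation vector about the tool's x, y, z in degrees, then the shift along the tool's x, y, z in mm, then the finger opening in mm, from 0 to 87. In form: [[[wx, wy, wz, x, y, z, grip], ...]]. A call has 1 to 5 rows; each row is the pose to reach, as a shift and turn from the pose commanded when the call began, along the tool's axes at that moment; what a row does not reach only later rows make up. A row lasts 1/8 s, in which the tool goes at most 62.5 mm and 10.7 degrees, less where a joint would pass 70% of its speed; a pose out of reach is approached as far as the arm can. A call with a gripper value outside its range is refused whole. The fingers move at their own pace and stop on an object; "newtons" is the grip in N (left out, the last holds). Time passes only in rows, so rows that repeat a pose let the fingers close. It gives the time, the measured TCP pose, the force and the opening at its end, in the units of the state.
- ctrl.get_state(): the state, without advancing time (a new reading comes with each control period).
- vision.get_image(name): name is "scene" or "top" or "wrist"; returns the picture (420x560x3 uint8, red, green, blue); there is no depth.
- vision.camera_info(name): a dict with "fov_y" (degrees; the focal length in pixels is half the picture's height over the tangent of half this angle, whatever the lens; pixels are square), "cx", "cy" (the principal point, pixels), "pose" (4x4, takes a point from camera to world coordinates). Camera axes: x right, y down, z forward; pixel columns grow to the right and rows downward; lengths in m; the calibration is good to about 2 mm. A picture is of the moment at which its call begins: read the wrist's pose just before it. camera_info takes no time and is no camera call; for the wrist camera it gives the pose at the moment of the call.
- close_job(): hands the job in, once; it reports no verdict.
The state is a dict: "time": time; "joint_positions": joint angles; "qd": joint speeds; "joint_torque": joint torques, N m; "position": TCP position; "tool_rot": TCP orientation; "ft_force": force on the tool from outside, world axes, zero at the start; "torque": the same for the moment, N m; "grip_width": opening from 0.0 (shut) to 1.0 (fully open).
Only numpy, scipy, OpenCV 4.12 (cv2) and the standard library are available. Lean on these libraries where they do the work, as an engineer would, in place of code of your own. Each camera call takes 0.05 s, during which the arm holds its last target. There are 200 camera calls.

## Working session

There is one attempt and no reset: what is moved stays moved. The work goes in short steps, Python scripts to look and compute and a tool call to move; the robot and the scene stay as the last step left them, time stands still between calls to the robot, and variables do not carry over. Pictures are saved under pics/ and viewed, about 8 in all and at most 12, crops included, and the job is handed in when it is done.

Besides the shell and the picture viewer there is one more tool, called as name(argument=value, ...), one argument or row to a line, values as JSON. servo_tool: Moves the arm, as the interface text tells. Its arguments: {"type":"object","properties":{"commands":{"type":"array"},"newtons":{"type":"number"}},"required":["commands"]}

```bash
mkdir -p pics
cat > h.py <<'E'
import numpy as np, cv2
from bench import ctrl, vision, close_job
from scipy.spatial.transform import Rotation as R
def shot(n,f):
    im=vision.get_image(n); cv2.imwrite(f'pics/{f}.png',im[:,:,::-1]); return im
def cam(n):
    i=vision.camera_info(n); return i,210/np.tan(np.radians(i['fov_y'])/2),np.array(i['pose'])
def p2w(n,u,v,z):
    i,f,P=cam(n); d=P[:3,:3]@np.array([(u-i['cx'])/f,(v-i['cy'])/f,1]); return P[:3,3]+d*(z-P[2,3])/d[2]
def w2p(n,X):
    i,f,P=cam(n); c=(np.atleast_2d(X)-P[:3,3])@P[:3,:3]; return c[:,:2]/c[:,2:]*f+[i['cx'],i['cy']]
E
python3 - <<'E'
from h import *
a=shot('top','t0');b=shot('scene','s0')
for n in('top','scene'):
  i,f,P=cam(n);print(n,i['fov_y'],i['cx'],i['cy'],P.round(3).tolist())
s=ctrl.get_state();print({k:np.round(v,3) for k,v in s.items()})
E
```

```text
top 48.00795838624525 284.3079867231971 213.08597033626108 [[-0.025, -0.994, 0.103, 0.314], [-0.999, 0.027, 0.018, 0.12], [-0.02, -0.102, -0.995, 1.702], [0.0, 0.0, 0.0, 1.0]]
scene 50.25788586047811 286.7076929753564 217.87046056883656 [[0.262, 0.812, -0.521, 1.058], [0.965, -0.218, 0.146, -0.051], [0.005, -0.541, -0.841, 1.139], [0.0, 0.0, 0.0, 1.0]]
{'time': np.float64(0.1), 'joint_positions': array([ 1.169,  0.322, -0.07 ,  1.452,  0.023,  1.371, -0.057]), 'qd': array([-0.   , -0.001, -0.001, -0.004,  0.001,  0.001,  0.   ]), 'joint_torque': array([-0.0000e+00, -4.9257e+01, -4.0600e-01, -3.1340e+01, -6.4000e-02,
        4.0000e-02,  0.0000e+00]), 'position': array([ 0.262, -0.594,  0.222]), 'tool_rot': array([ 0.899,  1.379, -0.897]), 'ft_force': array([ 0.62 , -0.358,  0.363]), 'torque': array([-0.02 , -0.02 , -0.022]), 'grip_width': np.float64(0.999)}
```

View pics/t0.png

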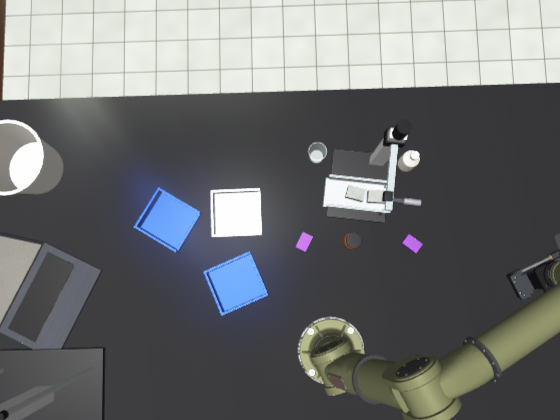

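View pics/s0.png

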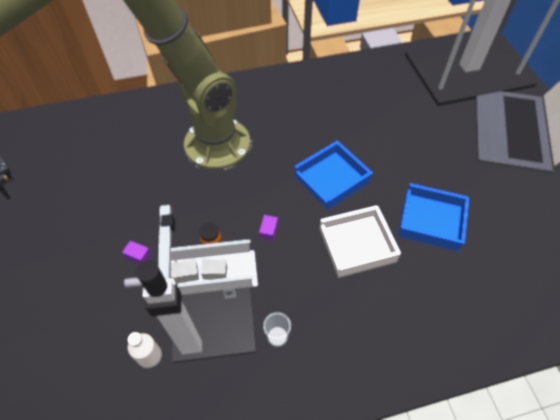

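Candidates for the tray: white tray top(236,212); blue ones (167,219) and (236,283). The white one is meant. The purple blocks at (304,242) and (412,243) are look-alikes. The grey prisms sit in the trough at (355,193) and (375,197). Next, one close crop.

Run:
```python
import cv2,numpy as np
a=cv2.imread('pics/t0.png');b=cv2.imread('pics/s0.png')
c=np.hstack([cv2.resize(a[180:245,200:275],(400,347),interpolation=2),cv2.resize(b[200:280,310:402],(400,347),interpolation=2)])
d=cv2.resize(a[115:250,295:430],(400,400),interpolation=2);e=cv2.resize(b[195:370,110:285],(400,400),interpolation=2)
o=np.vstack([c,np.hstack([d,e])]);cv2.imwrite('pics/c0.png',cv2.resize(o,(640,598)))
# scale: crops x 5.33*.8 , 4.35*.8 (top row), row 2 2.963*.8,2.286*.8
```

```text
(no output)
```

View pics/c0.png

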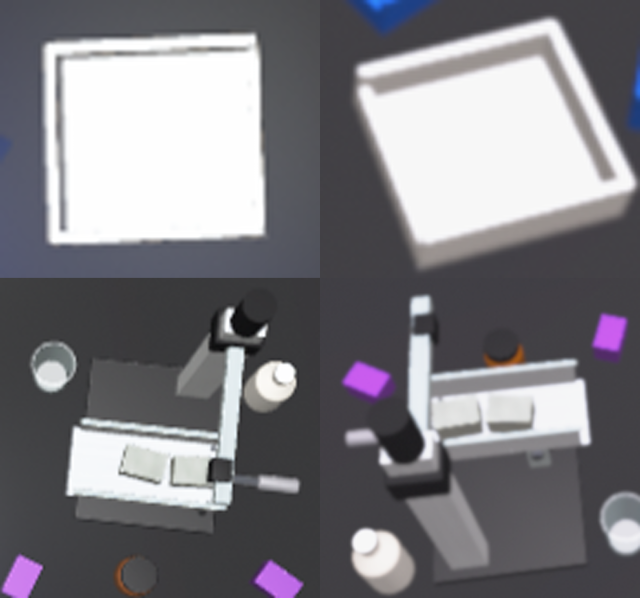

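Run:
```python
from h import *
print('tray',[p2w('top',u,v,.05).round(4)[:2].tolist() for u,v in[(210.3,190.1),(260.2,188),(262.1,235.1),(211.7,237)]])
W=np.array([p2w('top',u,v,.012)[:2] for u,v in[(333.8,149.6),(327.1,215.8),(384.5,221.8)]])
L=np.array([[.055,-.18],[.055,.07],[-.155,.07]])
print(W.round(4).tolist())
from scipy.optimize import least_squares
g=lambda p,l:l@np.array([[np.cos(p[2]),np.sin(p[2])],[-np.sin(p[2]),np.cos(p[2])]])+p[:2]
r=least_squares(lambda p:(g(p,L)-W).ravel(),[.6,0,1.5]);print(r.x.round(4),np.degrees(r.x[2]),r.fun.round(4))
for nm,l,z in[('stub',[-.251,0],.112),('stub',[-.193,0],.112),('boomend',[-.105,.065],.335),('lip',[.075,-.049],.168),('lip',[.075,.049],.168),('bucket',[-.14,-.049],.168),('grip',[-.222,0],.112),('col',[-.105,-.15],.452)]:
  w=np.r_[g(r.x,np.array(l)),z];print(nm,w.round(3),w2p('top',w).round(1),w2p('scene',w).round(1))
print('drop',g(r.x,np.array([.155,0])))
for n,u,v,z in[('beaker',317,153,.04),('bottle',410,161,.07),('jar',352,241,.08)]:print(n,p2w('top',u,v,z).round(3))
```

```text
tray [[0.574, 0.4102], [0.5765, 0.2326], [0.4093, 0.2293], [0.4073, 0.4067]]
[[0.7165, -0.0362], [0.4748, -0.0034], [0.4476, -0.2078]]
[ 0.535  -0.0659  1.4389] 82.44319674656123 [ 0.0043  0.0012 -0.0019  0.0013 -0.0024 -0.0025]
stub [ 0.502 -0.315  0.112] [[421.1 202.4]] [[124.1 282.9]]
stub [ 0.51  -0.257  0.112] [[403.9 200.7]] [[147.7 280.1]]
boomend [ 0.457 -0.161  0.335] [[389.5 209.8]] [[163.4 204.6]]
lip [0.593 0.002 0.168] [[327.5 175.4]] [[255.1 275.3]]
lip [0.496 0.015 0.168] [[324.6 204.8]] [[251.4 239.9]]
bucket [ 0.565 -0.211  0.168] [[392.9 182. ]] [[163.8 286.2]]
grip [ 0.506 -0.286  0.112] [[412.5 201.5]] [[135.9 281.5]]
col [ 0.67  -0.19   0.452] [[405.  126.4]] [[146.  269.2]]
drop [0.55543091 0.08779881]
beaker [0.699 0.027 0.04 ]
bottle [ 0.654 -0.295  0.07 ]
jar [ 0.379 -0.081  0.08 ]
```

```bash
cat >> h.py <<'E'
def ori(yaw,lean=0,fyaw=None,sgn=1):
    """tool x down (leaning: wrist end away from heading fyaw), jaws z along yaw"""
    z=np.array([np.cos(yaw),np.sin(yaw),0])*sgn
    x=np.array([0,0,-1.])
    if lean: x=np.cos(lean)*x+np.sin(lean)*np.array([np.cos(fyaw),np.sin(fyaw),0])
    return np.c_[x,np.cross(z,x),z]
def rel(p,Rt,s=None):
    s=s or ctrl.get_state(); R0=R.from_rotvec(s['tool_rot']); 
    sh=R0.inv().apply(np.array(p)-s['position'])*1000
    rv=(R0.inv()*R.from_matrix(Rt)).as_rotvec(degrees=True)
    return rv.round(1).tolist()+sh.round(1).tolist()
E
python3 - <<'E'
from h import *
s=ctrl.get_state();M=R.from_rotvec(s['tool_rot']).as_matrix();print(M.round(3))
y0=np.arctan2(M[1,2],M[0,2]);print(np.degrees(y0))
for p,d in[((.30,-.45,.42),0),((.47,-.14,.42),0),((.50,.2,.30),0)]:
  for sg in(1,-1):print(p,sg,rel(p,ori(np.radians(90.7),sgn=sg)))
E
```

```text
[[-0.001  0.915  0.404]
 [ 0.002  0.404 -0.915]
 [-1.    -0.    -0.002]]
-66.17517034733771
(0.3, -0.45, 0.42) 1 [-156.9, -0.0, -0.1, -198.3, 92.7, -117.0]
(0.3, -0.45, 0.42) -1 [23.1, -0.1, 0.0, -198.3, 92.7, -117.0]
(0.47, -0.14, 0.42) 1 [-156.9, -0.0, -0.1, -197.9, 373.5, -331.9]
(0.47, -0.14, 0.42) -1 [23.1, -0.1, 0.0, -197.9, 373.5, -331.9]
(0.5, 0.2, 0.3) 1 [-156.9, -0.0, -0.1, -77.4, 538.3, -630.6]
(0.5, 0.2, 0.3) -1 [23.1, -0.1, 0.0, -77.4, 538.3, -630.6]
```

servo_tool(
  commands=[
    [[0,0,0,-60,10,-20,34],[-10,0,0,-120,40,-60,34],[-20,0,0,-180,80,-100,34],[-30,0,0,-198,120,-140,34],[-40,0,0,-198,170,-180,34]],
  ],
  newtons=50,
)

```text
time: 0.72
position: [0.3332, -0.3867, 0.4179]
tool_rot: [0.353, 1.539, -0.357]
ft_force: [1.6, 0.1, 0.2]
grip_width: 0.52
```

Run:
```python
from h import *
s=ctrl.get_state();print(s['time'],s['position'].round(3),s['joint_positions'].round(2))
for p in[(.47,-.14,.42),(.5,.05,.42),(.50,.2,.36)]:
  print(p,rel(p,ori(np.radians(90.7))))
```

```text
0.725 [ 0.333 -0.387  0.418] [ 1.05  0.01 -0.24  1.43  0.    1.7   0.35]
(0.47, -0.14, 0.42) [-116.6, 0.0, 0.2, -2.6, 281.7, 15.1]
(0.5, 0.05, 0.42) [-116.6, 0.0, 0.2, -3.0, 465.7, -41.1]
(0.5, 0.2, 0.36) [-116.6, 0.0, 0.2, 56.6, 600.7, -106.9]
```

servo_tool(
  commands=[
    [[-10,0,0,-3,60,3,34],[-20,0,0,-3,120,6,34],[-30,0,0,-3,180,9,34],[-40,0,0,-3,235,12,34],[-50,0,0,-3,282,15,34]],
  ],
)

```text
time: 1.35
position: [0.4712, -0.1388, 0.4186]
tool_rot: [-0.332, 1.545, 0.332]
ft_force: [0.1, -0.5, -0.2]
grip_width: 0.388
```

Run:
```python
from h import *
s=ctrl.get_state();print(s['time'],s['position'].round(3),s['joint_positions'].round(2))
for p in[(.5,.05,.42),(.50,.2,.3),(.50,.3,.25)]:
  print(p,rel(p,ori(np.radians(90.7))))
```

```text
1.35 [ 0.471 -0.139  0.419] [ 0.77 -0.02 -0.52  1.45 -0.01  1.71  0.67]
(0.5, 0.05, 0.42) [-66.5, -0.0, 0.0, -1.4, 160.3, 103.7]
(0.5, 0.2, 0.3) [-66.5, -0.0, 0.0, 118.5, 297.1, 165.3]
(0.5, 0.3, 0.25) [-66.5, -0.0, 0.0, 168.5, 388.3, 206.4]
```

servo_tool(
  commands=[
    [[-10,0,0,0,55,35,34],[-20,0,0,0,110,70,34],[-30,0,0,10,160,104,34],[-40,0,0,50,210,125,34],[-50,0,0,100,260,148,34]],
  ],
)

```text
time: 1.98
position: [0.5007, 0.1435, 0.3315]
tool_rot: [-1.004, 1.326, 1.003]
ft_force: [0.7, -0.8, -0.2]
grip_width: 0.39
```

Run:
```python
from h import *
s=ctrl.get_state();print(s['time'],s['position'].round(3),s['joint_positions'].round(2))
for p in[(.512,.36,.20),(.511,.404,.2),(.511,.404,.12)]:
  print(p,rel(p,ori(np.radians(90.7))))
```

```text
1.975 [0.501 0.143 0.331] [ 0.47  0.05 -0.82  1.56  0.04  1.54  0.94]
(0.512, 0.36, 0.2) [-16.5, 0.0, 0.1, 131.5, 48.3, 211.4]
(0.511, 0.404, 0.2) [-16.5, 0.0, 0.1, 131.5, 61.2, 253.4]
(0.511, 0.404, 0.12) [-16.5, 0.0, 0.1, 211.5, 61.3, 253.4]
```

servo_tool(
  commands=[
    [[-6,0,0,30,12,50,34],[-12,0,0,60,25,100,34],[-16.5,0,0,95,38,150,34],[-16.5,0,0,125,50,205,34],[-16.5,0,0,160,61,253,34]],
  ],
)

```text
time: 2.6
position: [0.513, 0.403, 0.1709]
tool_rot: [-1.213, 1.207, 1.213]
ft_force: [0.8, -0.1, 0.7]
grip_width: 0.389
```

Run:
```python
from h import *
s=ctrl.get_state();print(s['time'],s['position'].round(3),s['joint_positions'].round(2))
shot('wrist','w1');shot('top','t1')
a=np.array([.492,.320]);c,q=np.cos(np.radians(.7)),np.sin(np.radians(.7))
for x,y in[(.176/2,.083),(.088,-.083),(.08,0)]: 
  w=[a[0]-y,a[1]+x,.05];print(w,w2p('wrist',w).round())
```

```text
2.6 [0.513 0.403 0.171] [-0.04  0.5  -0.91  1.49  0.4   1.34  0.6 ]
[np.float64(0.409), np.float64(0.40800000000000003), 0.05] [[286.  81.]]
[np.float64(0.575), np.float64(0.40800000000000003), 0.05] [[282. 275.]]
[np.float64(0.492), np.float64(0.4), 0.05] [[274. 186.]]
```

View pics/w1.png

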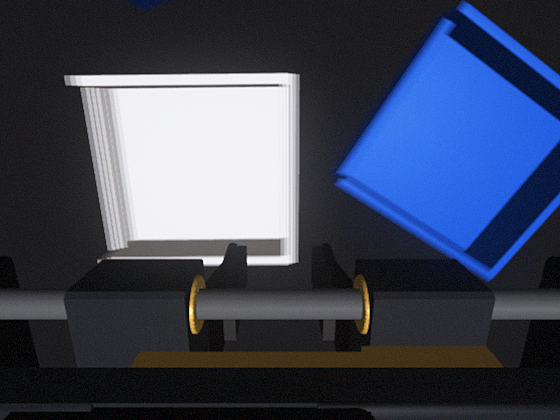

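Run:
```python
from h import *
s=ctrl.get_state()
for u,v in[(299,73),(299,263),(66,77),(98,260)]:print(p2w('wrist',u,v,.05).round(4))
print('tcp px',w2p('wrist',s['position']).round(1), cam('wrist')[2].round(3).tolist())
im=cv2.imread('pics/t1.png');
# independent sub-pixel tray outline in the first top picture
a=cv2.imread('pics/t0.png');hsv=cv2.cvtColor(a,cv2.COLOR_BGR2HSV);m=((hsv[...,1]<40)&(hsv[...,2]>130)).astype(np.uint8)
n,l,st,ce=cv2.connectedComponentsWithStats(m);k=l[212,236];print(st[k]);b=cv2.minAreaRect(np.argwhere(l==k)[:,::-1].astype(np.float32));print(b)
for u,v in cv2.boxPoints(b):print(p2w('top',u,v,.05).round(4))
```

```text
[0.4035 0.418  0.05  ]
[0.5627 0.4228 0.05  ]
[0.4088 0.2389 0.05  ]
[0.5623 0.2428 0.05  ]
tcp px [[283.1 262.5]] [[-0.014, 0.96, 0.278, 0.43], [1.0, 0.013, 0.004, 0.403], [-0.0, 0.278, -0.961, 0.328], [0.0, 0.0, 0.0, 1.0]]
[ 210  188   52   49 2441]
((235.5, 212.0), (48.0, 51.0), 90.0)
[0.5816 0.4112 0.05  ]
[0.5765 0.2298 0.05  ]
[0.4063 0.2332 0.05  ]
[0.411  0.4127 0.05  ]
```

Run:
```python
from h import *
g=cv2.cvtColor(cv2.imread('pics/w1.png'),cv2.COLOR_BGR2GRAY).astype(int)
print('row150',[(i,g[150,i]) for i in range(262,312,2)])
print('col200',[(i,g[i,200]) for i in list(range(64,92,2))+list(range(232,270,2))])
a=cv2.imread('pics/t1.png');cv2.imwrite('pics/c1.png',cv2.resize(a[130:290,130:290],(600,600),interpolation=2))
for p in[(.513,.403,.171),(.513,.403,.05)]:print((w2p('top',p)-130)*3.75)
```

```text
row150 [(262, np.int64(243)), (264, np.int64(243)), (266, np.int64(243)), (268, np.int64(243)), (270, np.int64(243)), (272, np.int64(244)), (274, np.int64(243)), (276, np.int64(242)), (278, np.int64(239)), (280, np.int64(242)), (282, np.int64(236)), (284, np.int64(244)), (286, np.int64(235)), (288, np.int64(228)), (290, np.int64(215)), (292, np.int64(213)), (294, np.int64(201)), (296, np.int64(153)), (298, np.int64(155)), (300, np.int64(47)), (302, np.int64(60)), (304, np.int64(54)), (306, np.int64(52)), (308, np.int64(49)), (310, np.int64(46))]
col200 [(64, np.int64(39)), (66, np.int64(49)), (68, np.int64(45)), (70, np.int64(52)), (72, np.int64(31)), (74, np.int64(206)), (76, np.int64(243)), (78, np.int64(242)), (80, np.int64(243)), (82, np.int64(243)), (84, np.int64(209)), (86, np.int64(68)), (88, np.int64(241)), (90, np.int64(243)), (232, np.int64(243)), (234, np.int64(241)), (236, np.int64(242)), (238, np.int64(239)), (240, np.int64(118)), (242, np.int64(104)), (244, np.int64(101)), (246, np.int64(101)), (248, np.int64(102)), (250, np.int64(105)), (252, np.int64(98)), (254, np.int64(92)), (256, np.int64(163)), (258, np.int64(202)), (260, np.int64(23)), (262, np.int64(43)), (264, np.int64(42)), (266, np.int64(39)), (268, np.int64(33))]
[[285.51327885 273.30097702]]
[[309.28224615 289.16518174]]
```

View pics/c1.png

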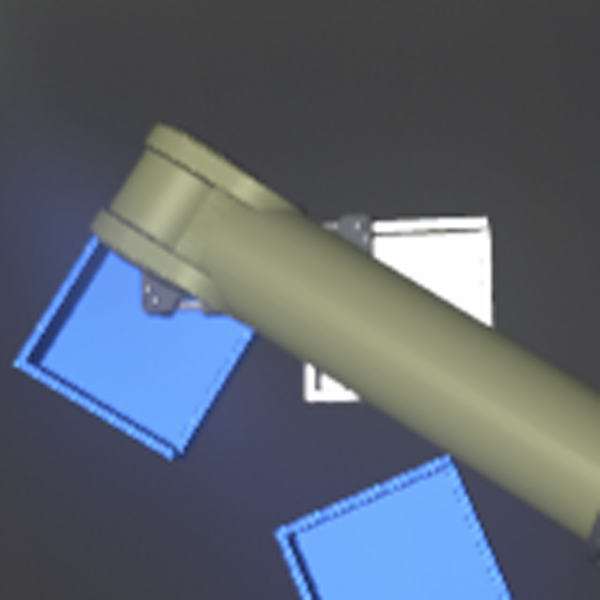

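servo_tool(
  commands=[
    [[0,0,0,50,0,9,44],[0,0,0,100,0,9,44],[0,0,0,100,0,9,44],[0,0,0,100,0,9,44]],
  ],
)

```text
time: 3.2
position: [0.5137, 0.4107, 0.0742]
tool_rot: [-1.213, 1.205, 1.212]
ft_force: [-0.1, 0.1, 1.1]
grip_width: 0.504
```

Run:
```python
from h import *
s=ctrl.get_state();print(s['position'])
shot('wrist','w2')
for p in[(.513,.404,.05),(.513,.412,.05),(.513,.42,.05),s['position']]:print(w2p('wrist',p).round(1))
```

```text
[0.51373438 0.41066244 0.07422011]
[[270.5 241.9]]
[[284.  241.9]]
[[297.5 241.9]]
[[282.1 261.2]]
```

View pics/w2.png

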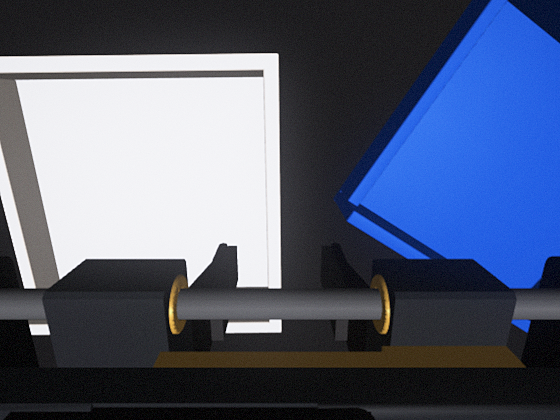

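Wall is at u 265–280 (y≈0.405), between the fingers and 5 mm off centre; this agrees with the top camera.

servo_tool(
  commands=[
    [[0,0,0,20,0,-6,44],[0,0,0,54,0,-6,40],[0,0,0,54,0,-6,0],[0,0,0,54,0,-6,0],[0,0,0,54,0,-6,0]],
  ],
  newtons=50,
)

```text
time: 3.88
position: [0.5134, 0.4052, 0.0198]
tool_rot: [-1.213, 1.204, 1.213]
ft_force: [0.4, 0.3, 0.2]
grip_width: 0.204
```

Run:
```python
from h import *
s=ctrl.get_state();print(s['time'],s['position'].round(4),s['grip_width'],s['ft_force'],s['joint_positions'].round(2))
```

```text
3.875 [0.5134 0.4052 0.0198] 0.20433787779786172 [0.38761144 0.30252376 0.16895738] [-0.1   0.64 -0.82  1.62  0.52  1.1   0.52]
```

servo_tool(
  commands=[
    [[0,0,0,0,0,0,0],[0,0,0,0,0,0,0],[0,0,0,-10,0,0,0],[0,0,0,-20,0,0,0],[0,0,0,-20,0,0,0]],
  ],
  newtons=50,
)

```text
time: 4.5
position: [0.5131, 0.4045, 0.039]
tool_rot: [-1.213, 1.206, 1.213]
ft_force: [-0.2, 0.1, -3.2]
grip_width: 0.092
```

Run:
```python
from h import *
s=ctrl.get_state();print(s['time'],s['position'].round(4),s['grip_width'],s['ft_force'],s['torque'])
print(rel((.588,.169,.040),ori(np.radians(82.44))))
```

```text
4.5 [0.5131 0.4045 0.039 ] 0.09184907204910878 [-0.15840266  0.11035459 -3.20294866] [ 0.32071629 -0.25488901  0.02223129]
[7.9, 0.0, 0.1, -1.0, -73.6, -235.9]
```

servo_tool(
  commands=[
    [[0,0,0,0,-5,-16,0],[1,0,0,0,-14,-45,0],[3,0,0,0,-25,-80,0],[4,0,0,0,-37,-118,0],[5,0,0,0,-48,-155,0]],
  ],
)

```text
time: 5.12
position: [0.562, 0.2462, 0.0375]
tool_rot: [-1.148, 1.249, 1.147]
ft_force: [0.4, -0.8, -2.7]
grip_width: 0.084
```

servo_tool(
  commands=[
    [[1,0,0,0,-9,-30,0],[2,0,0,0,-16,-55,0],[3,0,0,0,-20,-70,0],[3,0,0,0,-23,-78,0],[3,0,0,0,-23,-78,0]],
  ],
)

```text
time: 5.75
position: [0.5782, 0.1698, 0.0381]
tool_rot: [-1.11, 1.27, 1.11]
ft_force: [-0.4, 0.7, -2.6]
grip_width: 0.09
```

Run:
```python
from h import *
s=ctrl.get_state();print(s['time'],s['position'].round(4),s['grip_width'],s['ft_force'],s['joint_positions'].round(2))
print(rel((.588,.169,.020),ori(np.radians(82.44))))
```

```text
5.75 [0.5782 0.1698 0.0381] 0.09007456851233529 [-0.4436288   0.68038107 -2.61214148] [ 0.32  0.51 -0.81  1.75  0.42  1.07  0.8 ]
[-0.1, 0.0, -0.0, 18.1, -9.8, 0.5]
```

servo_tool(
  commands=[
    [[0,0,0,0,-10,0,0],[0,0,0,9,-10,0,0],[0,0,0,17,-10,0,0],[0,0,0,18,-10,0,0]],
  ],
)

```text
time: 6.25
position: [0.5876, 0.1692, 0.0196]
tool_rot: [-1.11, 1.27, 1.111]
ft_force: [-0.9, 0.3, 0.8]
grip_width: 0.082
```

Run:
```python
from h import *
s=ctrl.get_state();print(s['time'],s['position'].round(4),s['grip_width'],s['ft_force'])
a=shot('scene','s2');b=shot('top','t2')
A=cv2.imread('pics/s2.png');B=cv2.imread('pics/t2.png')
y=1.4389;Rm=np.array([[np.cos(y),-np.sin(y)],[np.sin(y),np.cos(y)]])
for n,im in(('scene',A),('top',B)):
  for x,yy,z in[(.155-.088,-.083,.05),(.155-.088,.083,.05),(.155+.088,.083,.05),(.155+.088,-.083,.05)]:
    w=np.r_[Rm@[x,yy]+[.535,-.0659],z];u=w2p(n,w)[0];im[int(round(u[1])),int(round(u[0]))]=(0,0,255)
cv2.imwrite('pics/c2.png',np.hstack([cv2.resize(A[180:350,130:330],(400,340),interpolation=0),cv2.resize(B[110:270,220:420],(400,320),interpolation=0)[0:320]] if False else [cv2.resize(A[180:350,130:330],(400,340),interpolation=0),cv2.resize(B[110:280,220:420],(400,340),interpolation=0)]))
```

```text
6.25 [0.5876 0.1692 0.0196] 0.08193315562131435 [-0.94915128  0.2528212   0.75490115]
```

View pics/c2.png

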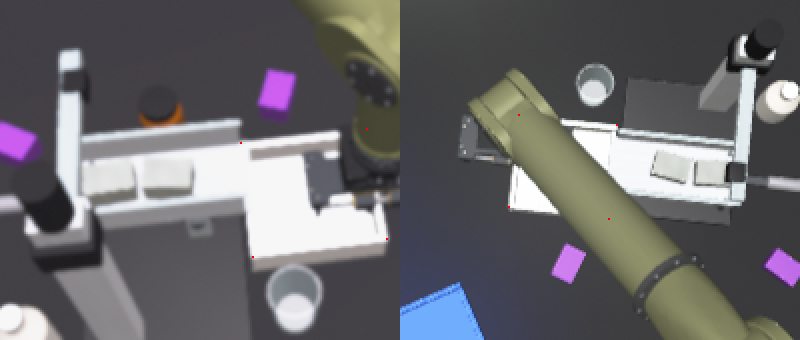

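Predicted corners (red) coincide with the tray's corners in both views, and the low wall faces the wheel. I release and lift.

servo_tool(
  commands=[
    [[0,0,0,0,0,0,30],[0,0,0,0,0,0,34],[0,0,0,0,0,0,34],[0,0,0,-30,0,0,34],[0,0,0,-80,0,0,34]],
  ],
)

```text
time: 6.98
position: [0.5867, 0.1678, 0.0995]
tool_rot: [-1.109, 1.273, 1.112]
ft_force: [0.7, -0.6, -0.2]
grip_width: 0.386
```

servo_tool(
  commands=[
    [[0,0,0,-60,0,0,34],[0,0,0,-120,0,0,34],[0,0,0,-180,0,0,34],[0,0,0,-240,0,0,34],[0,0,0,-320,0,0,34]],
  ],
)

```text
time: 7.6
position: [0.5876, 0.1684, 0.405]
tool_rot: [-1.11, 1.269, 1.109]
ft_force: [0.7, 1.2, 0.5]
grip_width: 0.392
```

Run:
```python
from h import *
s=ctrl.get_state();print(s['time'],s['position'].round(4),s['grip_width'],s['ft_force'],s['joint_positions'].round(2))
y=np.radians(82.44)
for p in[(.50,.05,.42),(.465,-.15,.42),(.43,-.36,.42)]:print(rel(p,ori(y-np.pi/2)))
```

```text
7.6 [0.5876 0.1684 0.405 ] 0.39207996332610145 [0.74143765 1.17040155 0.52182983] [ 0.34  0.33 -0.91  1.19  0.26  1.74  0.94]
[89.9, 0.0, 0.1, -15.0, 71.0, -129.1]
[89.9, 0.0, 0.1, -15.0, 78.9, -332.0]
[89.9, 0.0, 0.1, -14.9, 85.5, -544.8]
```

servo_tool(
  commands=[
    [[10,0,0,-15,30,-45,50],[20,0,0,-15,60,-95,60],[30,0,0,-15,71,-150,60],[40,0,0,-15,75,-205,60],[50,0,0,-15,77,-260,60]],
  ],
)

```text
time: 8.22
position: [0.4761, -0.0802, 0.4183]
tool_rot: [-0.439, 1.525, 0.436]
ft_force: [0.8, 0.2, 0.1]
grip_width: 0.684
```

Run:
```python
from h import *
s=ctrl.get_state();print(s['time'],s['position'].round(4),s['joint_positions'].round(2))
y=np.radians(82.44)
for p in[(.465,-.15,.42),(.45,-.25,.42),(.44,-.36,.42)]:print(rel(p,ori(y-np.pi/2)))
```

```text
8.225 [ 0.4761 -0.0802  0.4183] [ 0.81 -0.04 -0.66  1.47 -0.03  1.71  0.7 ]
[39.5, 0.0, 0.1, -1.6, -53.3, -46.4]
[39.5, 0.0, 0.1, -1.4, -130.2, -112.1]
[39.5, 0.0, 0.1, -1.2, -218.2, -178.8]
```

servo_tool(
  commands=[
    [[10,0,0,0,-38,-33,60],[20,0,0,0,-76,-66,60],[30,0,0,0,-115,-99,60],[39.5,0,0,0,-160,-135,60],[39.5,0,0,0,-205,-170,60]],
  ],
)

```text
time: 8.85
position: [0.4425, -0.3444, 0.4182]
tool_rot: [0.098, 1.568, -0.1]
ft_force: [0.4, -0.5, -0.3]
grip_width: 0.687
```

Run:
```python
from h import *
s=ctrl.get_state();print(s['time'],s['position'].round(4),s['joint_positions'].round(2))
y=np.radians(82.44);f=np.array([np.cos(y),np.sin(y),0])
for b in (.15,.0):
  for L in(30,45):
    l=np.radians(L);O=ori(y-np.pi/2,l,y);x=O[:,0]
    g=np.array([.535,-.0659,.112])-.235*f+.019*x-b*x
    print(b,L,g.round(3),rel(g,O))
```

```text
8.85 [ 0.4425 -0.3444  0.4182] [ 1.01  0.14 -0.46  1.3   0.06  1.72  0.44]
0.15 30 [ 0.495 -0.364  0.225] [0.3, -0.1, 30.1, 192.7, -12.4, 54.9]
0.15 45 [ 0.492 -0.391  0.205] [0.3, -0.1, 45.1, 213.6, -39.5, 54.7]
0.0 30 [ 0.505 -0.289  0.096] [0.3, -0.1, 30.1, 322.6, 62.8, 55.2]
0.0 45 [ 0.506 -0.286  0.099] [0.3, -0.1, 45.1, 319.6, 66.7, 55.2]
```

servo_tool(
  commands=[
    [[0,0,10,40,-15,15,60],[0,0,20,80,-30,30,60],[0,0,30,120,-40,45,60],[0,0,40,160,-40,55,60],[0,0,45,190,-40,55,60]],
  ],
)

```text
time: 9.48
position: [0.4915, -0.3908, 0.2233]
tool_rot: [0.709, 1.432, 0.519]
ft_force: [-0.1, -0.8, 0.6]
grip_width: 0.692
```

Run:
```python
from h import *
s=ctrl.get_state();print(s['time'],s['position'].round(4),s['joint_positions'].round(2))
y=np.radians(82.44);f=np.array([np.cos(y),np.sin(y),0])
for b in (.15,.08,0):
    l=np.radians(45);O=ori(y-np.pi/2,l,y);x=O[:,0]
    g=np.array([.535,-.0659,.112])-.235*f+.019*x-b*x
    print(b,g.round(3),rel(g,O))
shot('wrist','w3')
for d in(.251,.193):print(w2p('wrist',np.array([.535,-.0659,.112])-d*f).round())
```

```text
9.475 [ 0.4915 -0.3908  0.2233] [ 1.17  0.73 -0.43  1.11 -0.34  1.84  0.63]
0.15 [ 0.492 -0.391  0.205] [0.0, -0.3, -0.3, 13.2, -13.1, 0.5]
0.08 [ 0.498 -0.342  0.155] [0.0, -0.3, -0.3, 83.2, -13.6, 0.8]
0 [ 0.506 -0.286  0.099] [0.0, -0.3, -0.3, 163.2, -14.1, 1.3]
[[282. 218.]]
[[282. 166.]]
```

View pics/w3.png

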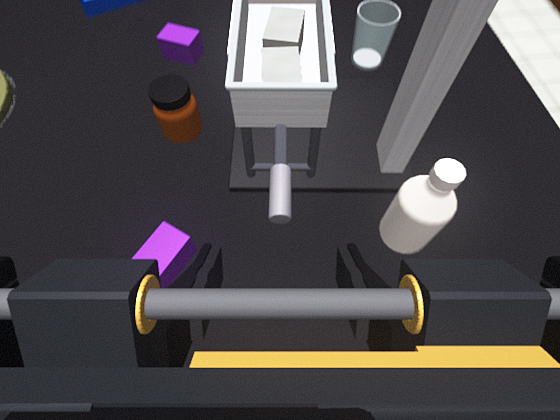

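servo_tool(
  commands=[
    [[0,0,0,30,-14,1,50],[0,0,0,70,-14,1,46],[0,0,0,110,-14,1,46],[0,0,0,145,-14,1,46],[0,0,0,163,-14,1,46]],
  ],
)

```text
time: 10.15
position: [0.5069, -0.2832, 0.1028]
tool_rot: [0.699, 1.433, 0.518]
ft_force: [-0.6, -0.8, 0.1]
grip_width: 0.531
```

Run:
```python
from h import *
s=ctrl.get_state();print(s['time'],s['position'].round(4),s['joint_positions'].round(2),s['ft_force'])
y=np.radians(82.44);f=np.array([np.cos(y),np.sin(y),0])
for b in (.0,):
    l=np.radians(45);O=ori(y-np.pi/2,l,y);x=O[:,0]
    g=np.array([.535,-.0659,.112])-.235*f+.019*x-b*x
    print(b,g.round(3),rel(g,O))
```

```text
10.15 [ 0.5069 -0.2832  0.1028] [ 1.13  0.69 -0.46  1.45 -0.35  1.53  0.68] [-0.59440306 -0.8022265   0.06651482]
0.0 [ 0.506 -0.286  0.099] [0.4, -0.4, 0.0, 1.3, -4.7, -0.8]
```

servo_tool(
  commands=[
    [[0,0,0,1,-4,0,30],[0,0,0,1,-4,0,0],[0,0,0,1,-4,0,0],[0,0,0,1,-4,0,0],[0,0,0,1,-4,0,0]],
  ],
  newtons=40,
)

```text
time: 10.78
position: [0.505, -0.2887, 0.0997]
tool_rot: [0.701, 1.434, 0.515]
ft_force: [-4.3, -1.9, 3.4]
grip_width: 0.238
```

```bash
cat > arc.py <<'E'
from h import *
y=np.radians(82.44);f=np.array([np.cos(y),np.sin(y),0]);A=np.array([.535,-.0659,.062]);up=np.array([0,0,1.])
def arc(ths,s=None):
    s=s or ctrl.get_state();M=R.from_rotvec(s['tool_rot']).as_matrix()
    g=s['position']-.019*M[:,0];r=g-A;a,b=r@f,r[2]
    now=np.arctan2(b,-a)-np.arctan2(.05,.235)
    out=[]
    for t in ths:
        d=t-now
        q=np.array([a*np.cos(d)+b*np.sin(d)-a, -a*np.sin(d)+b*np.cos(d)-b])
        out.append((M.T@(q[0]*f+q[1]*up)*1000).round(1).tolist())
    return now,np.hypot(a,b),r@np.cross(up,f),out
E
python3 - <<'E'
from arc import *
s=ctrl.get_state();print(s['time'],s['position'].round(4),s['grip_width'],s['ft_force'],s['joint_positions'].round(2))
for o in arc(np.arange(.05,.81,.05)):print(o)
E
```

```text
10.775 [ 0.505  -0.2887  0.0997] 0.23835992062804776 [-4.29223994 -1.92335904  3.41044887] [ 1.13  0.7  -0.45  1.45 -0.35  1.53  0.68]
0.001714271996836103
0.24365945115508197
0.0003073126638783586
[[-6.2, 10.0, -0.0], [-12.0, 20.7, -0.0], [-17.3, 31.7, 0.0], [-22.1, 42.9, 0.0], [-26.3, 54.3, 0.0], [-29.9, 65.9, 0.0], [-33.0, 77.7, 0.1], [-35.4, 89.7, 0.1], [-37.2, 101.7, 0.1], [-38.5, 113.8, 0.2], [-39.1, 126.0, 0.2], [-39.1, 138.2, 0.2], [-38.6, 150.3, 0.3], [-37.4, 162.5, 0.3], [-35.6, 174.5, 0.4], [-33.2, 186.5, 0.4]]
```

servo_tool(
  commands=[
    [[0,0,0,-3,4.5,0,0],[0,0,0,-8,13,0,0],[0,0,0,-13,23,0,0],[0,0,0,-17.5,32,0,0],[0,0,0,-22,43,0,0]],
  ],
)

```text
time: 11.4
position: [0.5071, -0.2742, 0.1446]
tool_rot: [0.7, 1.434, 0.513]
ft_force: [-4.5, -4.0, -3.7]
grip_width: 0.239
```

Run:
```python
from arc import *
s=ctrl.get_state();print(s['time'],s['position'].round(4),s['grip_width'],s['ft_force'],s['joint_positions'].round(2))
for o in arc(np.arange(.2,.81,.05)):print(o)
```

```text
11.4 [ 0.5071 -0.2742  0.1446] 0.23872864323745832 [-4.48940517 -4.00130583 -3.73797054] [ 1.13  0.63 -0.47  1.45 -0.37  1.57  0.64]
0.1962995025521638
0.24329131194681858
0.00020040833204416195
[[-0.3, 0.8, 0.0], [-4.6, 12.2, 0.0], [-8.2, 23.8, 0.0], [-11.3, 35.6, 0.0], [-13.7, 47.5, 0.0], [-15.6, 59.5, 0.1], [-16.9, 71.6, 0.1], [-17.5, 83.8, 0.1], [-17.6, 96.0, 0.1], [-17.0, 108.1, 0.2], [-15.9, 120.2, 0.2], [-14.1, 132.2, 0.3], [-11.7, 144.2, 0.3]]
```

Tracking well; continue.

servo_tool(
  commands=[
    [[0,0,0,-4.5,12,0,0],[0,0,0,-8,24,0,0],[0,0,0,-11.3,35.5,0,0],[0,0,0,-13.7,47.5,0,0],[0,0,0,-15.6,59.5,0,0]],
  ],
)

```text
time: 12.02
position: [0.5115, -0.2422, 0.1984]
tool_rot: [0.7, 1.433, 0.515]
ft_force: [-4.5, -2.1, -2.3]
grip_width: 0.243
```

Run:
```python
from arc import *
s=ctrl.get_state();print(s['time'],s['position'].round(4),s['grip_width'],s['ft_force'],s['joint_positions'].round(2))
for o in arc(np.arange(.5,.81,.04)):print(o)
```

```text
12.025 [ 0.5115 -0.2422  0.1984] 0.2430739207114867 [-4.49358728 -2.12174981 -2.34555156] [ 1.13  0.54 -0.5   1.47 -0.41  1.61  0.59]
0.4549548585503821
0.24304738593954486
2.43961326672672e-05
[[-1.1, 10.9, 0.0], [-1.7, 20.6, 0.1], [-1.8, 30.3, 0.1], [-1.6, 40.0, 0.1], [-1.0, 49.7, 0.2], [-0.0, 59.4, 0.2], [1.4, 69.0, 0.3], [3.1, 78.6, 0.3]]
```

servo_tool(
  commands=[
    [[0,0,0,-1,11,0,0],[0,0,0,-1.7,20.6,0,0],[0,0,0,-1.8,30.3,0,0],[0,0,0,-1.6,40,0,0],[0,0,0,-1,49.7,0,0]],
  ],
)

```text
time: 12.65
position: [0.5163, -0.2075, 0.2348]
tool_rot: [0.7, 1.432, 0.516]
ft_force: [-3.3, -3.4, -1.2]
grip_width: 0.244
```

Run:
```python
from arc import *
s=ctrl.get_state();print(s['time'],s['position'].round(4),s['grip_width'],s['ft_force'],s['joint_positions'].round(2))
for o in arc([.7,.74,.76,.78,.8]):print(o)
a=shot('scene','s3');cv2.imwrite('pics/c3.png',cv2.resize(a[160:360,90:340,::-1],(750,600),interpolation=2))
```

```text
12.65 [ 0.5163 -0.2075  0.2348] 0.2439095056595561 [-3.29143948 -3.42514194 -1.20895446] [ 1.12  0.47 -0.52  1.49 -0.45  1.62  0.54]
0.6631228085544542
0.24314916652745913
-0.00014863965631679838
[[0.9, 8.9, 0.0], [2.3, 18.5, 0.1], [3.2, 23.3, 0.1], [4.1, 28.1, 0.2], [5.1, 32.9, 0.2]]
```

View pics/c3.png

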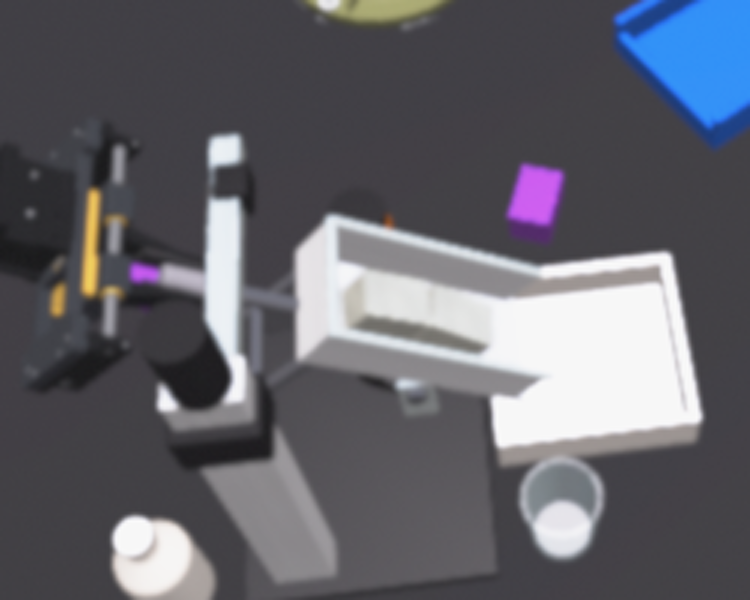

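Skip is at 0.66 rad, the gripper is clear of the boom, and the prisms are still in the trough. On to the stop.

servo_tool(
  commands=[
    [[0,0,0,1,9,0,0],[0,0,0,2.3,18.5,0,0],[0,0,0,3.5,25,0,0],[0,0,0,4.5,30,0,0],[0,0,0,4.5,30,0,0]],
  ],
)

```text
time: 13.32
position: [0.5197, -0.1827, 0.2534]
tool_rot: [0.7, 1.431, 0.518]
ft_force: [-4.1, -3.8, 2.3]
grip_width: 0.242
```

Run:
```python
from arc import *
s=ctrl.get_state();print(s['time'],s['position'].round(4),s['grip_width'],s['ft_force'],s['joint_positions'].round(2))
for o in arc([.7,.79,.8]):print(o)
a=shot('scene','s4');cv2.imwrite('pics/c4.png',cv2.resize(a[160:360,90:340,::-1],(750,600),interpolation=2))
```

```text
13.325 [ 0.5197 -0.1827  0.2534] 0.2421171649612679 [-4.05419141 -3.78133383  2.30756549] [ 1.11  0.43 -0.54  1.51 -0.48  1.62  0.51]
0.7912816061728178
0.24326325676507712
-0.00030546986609145555
[[-3.7, -21.9, -0.2], [-0.1, -0.3, -0.0], [0.5, 2.1, 0.0]]
```

View pics/c4.png

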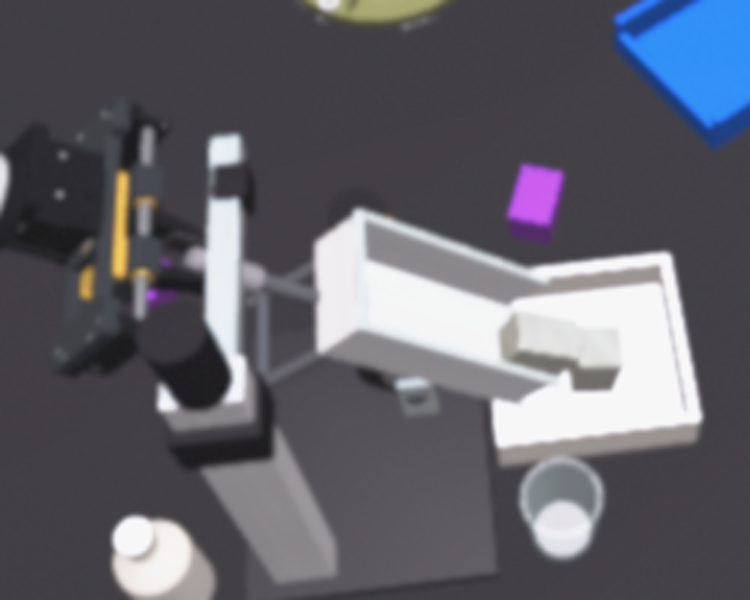

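servo_tool(
  commands=[
    [[0,0,0,0.4,1.5,0,0],[0,0,0,0.4,1.5,0,0],[0,0,0,0.4,1.5,0,0],[0,0,0,0.4,1.5,0,0],[0,0,0,0.4,1.5,0,0]],
  ],
)

```text
time: 14.0
position: [0.5198, -0.1821, 0.2538]
tool_rot: [0.7, 1.431, 0.517]
ft_force: [-3.7, -3.6, 4.2]
grip_width: 0.24
```

Run:
```python
from arc import *
s=ctrl.get_state();print(s['time'],s['ft_force'])
a=shot('scene','s5');cv2.imwrite('pics/c5.png',cv2.resize(a[230:330,180:330,::-1],(750,500),interpolation=2))
for o in arc([.75,.7,.65,.6,.55]):print(o)
b=cv2.imread('pics/s4.png');print(np.abs(a[:,:,::-1].astype(int)-b).max(2)[230:330,220:330].__gt__(60).sum())
```

```text
14.0 [-3.66141616 -3.55609254  4.21005579]
0.7945264301749222
0.24322381338222906
-0.00028025248568938296
[[-2.1, -10.6, -0.1], [-3.9, -22.6, -0.1], [-5.1, -34.7, -0.2], [-5.7, -46.9, -0.3], [-5.7, -59.1, -0.4]]
0
```

View pics/c5.png

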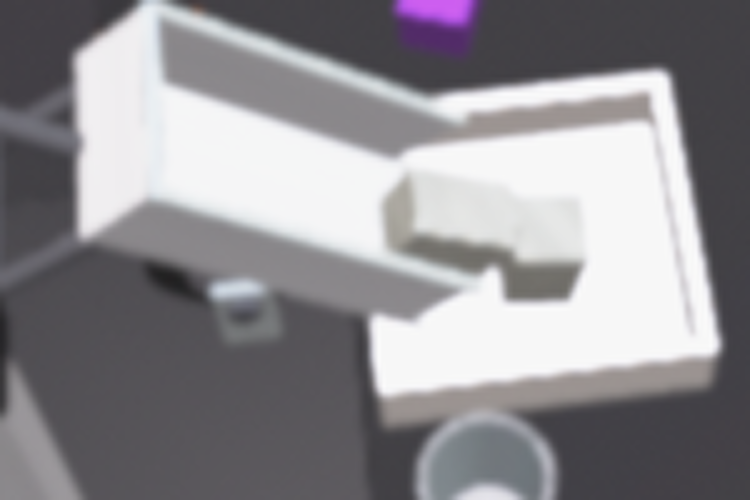

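Prism b lies in the tray. Prism a is hung up with its rear on the lip, resting against b. I rock the skip gently to free it.

servo_tool(
  commands=[
    [[0,0,0,-2,-10.6,0,0],[0,0,0,-4.5,-30,0,0],[0,0,0,-5.7,-47,0,0],[0,0,0,-5.7,-47,0,0],[0,0,0,-4.5,-30,0,0]],
  ],
)

```text
time: 14.68
position: [0.5163, -0.2074, 0.2345]
tool_rot: [0.704, 1.432, 0.515]
ft_force: [-4.5, -3.5, 1.4]
grip_width: 0.242
```

Run:
```python
from arc import *
a=shot('scene','s6')
for o in arc([.74,.795]):print(o)
b=cv2.imread('pics/s4.png');d=np.abs(a[:,:,::-1].astype(int)-b).max(2)
# grey prism pixels in the tray zone: compare darker side-face pixels
for im in(b[:,:,::-1],a):
  g=im[255:300,250:305].astype(int).mean(2);ys,xs=np.where((g<200)&(im[255:300,250:305].std(2)<12));print(len(xs),xs.mean()+250,ys.mean()+255,xs.max()+250)
```

```text
0.6783214886427061
0.2428389769930762
-0.00020054173406878337
[[2.0, 14.8, 0.1], [4.6, 27.9, 0.2]]
718 267.6740947075209 277.88579387186627 296
657 268.0167427701674 277.441400304414 295
```

servo_tool(
  commands=[
    [[0,0,0,2,13,0,0],[0,0,0,4.6,27.5,0,0],[0,0,0,4.6,27.5,0,0],[0,0,0,4.6,27.5,0,0]],
  ],
)

```text
time: 15.22
position: [0.5196, -0.1836, 0.2523]
tool_rot: [0.7, 1.431, 0.517]
ft_force: [-5.3, -4.2, 4.8]
grip_width: 0.241
```

```bash
cat > asc.py <<'E'
from h import *
def asc(im,y0=242,y1=318,x0=236,x1=328):
    c=im[y0:y1,x0:x1].astype(int).mean(2)
    for r in range(0,y1-y0,2):print(y0+r,''.join(' .:-=+*#%@'[min(9,int(v/25.6))] for v in c[r]))
E
python3 - <<'E'
from asc import *; from arc import *
print(arc([.79])[0]);asc(cv2.imread('pics/s5.png'),250,304,240,305);a=shot('scene','s7');asc(a,250,304,240,305)
E
```

```text
0.7855160265705619
250 +++++++++++++++++***##%%%%%%@@@@@@@@@@@@@@@@@@@@%%%######********
252 +++++++++++++++++++++++**##%%@@@@%######********+++++++++++++++++
254 ++++++++++++++++++++++++++++**###**++++++++++++++++++*********###
256 %%#**+++++++++++++++++++++++++++++++*********###%%%%%@@@@@@@@@@@@
258 @@@@@@%%#**+++++++++++++****###%%%%%@@@@@@@@@@@@@@@@@@@@@@@@@@@@@
260 @@@@@@@@@@@@%%#***+*#%@@@@@@@@@@@@@@@@@@@@@@@@@@@@@@@@@@@@@@@@@@@
262 @@@@@@@@@@@@@@@@@@%@@@@@@@@@@@@@@@@@@@@@@@@@@@@@@@@@@@@@@@@@@@@@@
264 @@@@@@@@@@@@@@@@@@@@%%%%%@@@@@@@@@@@@@@@@@@@@@@@@@@@@@@@@@@@@@@@@
266 @@@@@@@@@@@@@@@@@@@%###%%%%%%%%%%%@@@@@@@@@@@@@@@@@@@@@@@@@@@@@@@
268 @@@@@@@@@@@@@@@@@%#***#%%%%%%%%%%%%%%%%%%@@@@@@@@@@@@@@@@@@@@@@@@
270 @@@@@@@@@@@@@@@@%*****#%%%%%%%%%%%%%%%%%%%%%%%@@@@@%%%%%@@@@@@@@@
272 @@@@@@@@@@@@@@@@#*****#%%%%%%%%%%%%%%%%%%%%%%%%%%%%%%%%%@@@@@@@@@
274 @@@@@@@@@@@@@@@@%*****#%%%%%%%%%%%%%%%%%%%%%%%%%%%%%%%%%@@@@@@@@@
276 @@@@@@@@@@@@@@@@%******#####%%%%%%%%%%%%%%%%%%%%%%%%%%%%@@@@@@@@@
278 ##%%%%@@@@@@@@@@%#**++=====++++++**#####%%%%%%%%%%%%%%%@@@@@@@@@@
280 +++++**##%%%%@@@%%#**++====
[... 1998 characters left out ...]

284 ++++++++++++++++++***##%%%%%%%%#**++*%@%+==============+%@@@@@@@@
286 +++++++++++++++++++++++++***##%%%%%%@@@@#+============+#@@@@@@@@@
288 ++++++++++++++++++++++++++++++*#%@@@@@@@#+===========+#@@@@@@@@@@
290 -=====++++++++++++++++++++**%%@@@@@@@@@@@%########%%%%@@@@@@@@@@@
292 ---------====+****+++++*#%@@@@@@@@@@@@@@@@@@@@@@@@@@@@@@@@@@@@@@@
294 -----------:-+%@@@@@%%%%@@@@@@@@@@@@@@@@@@@@@@@@@@@@@@@@@@@@@@@@@
296 -----------::=%@@@@@@@@@@@@@@@@@@@@@@@@@@@@@@@@@@@@@@@@@@@@@@@@@@
298 -----------::=#@@@@@@@@@@@@@@@@@@@@@@@@@@@@@@@@@@@@@@@@@@@@@@@@@@
300 -----------::-#@@@@@@@@@@@@@@@@@@@@@@@@@@@@@@@@@@@@@@@@@@@@@@@@@@
302 -----------::-*@@@@@@@@@@@@@@@@@@@@@@@@@@@@@@@@@@@@@@@@@@@@@@@@@@
```

Run:
```python
from arc import *
from scipy.optimize import fsolve
h=np.cross(up,f);t=.79;c,q=np.cos(t),np.sin(t)
def pt(X,Y,Z):return A+(X*c+Z*q)*f+(-X*q+Z*c)*up+Y*h
for u in[(262,271),(284,275)]:
  r=fsolve(lambda v:w2p('scene',pt(v[0],v[1],.096))[0]-u,[.05,0]);print('top-edge of a, skip x,y',r.round(4),'lip at .075; world z',pt(*r,.096)[2].round(3))
for u in[(296,271),(297,280),(281,282),(280,289),(295,289)]:
  for z in (.045,.005):
    w=p2w('scene',*u,z)-A;print(u,z,'rig',(w@f).round(3),(w@h).round(3))
```

```text
top-edge of a, skip x,y [ 0.0352 -0.0089] lip at .075; world z 0.105
top-edge of a, skip x,y [1.173e-01 1.000e-04] lip at .075; world z 0.046
(296, 271) 0.045 rig 0.185 0.008
(296, 271) 0.005 rig 0.188 0.027
(297, 280) 0.045 rig 0.183 -0.018
(297, 280) 0.005 rig 0.187 -0.0
(281, 282) 0.045 rig 0.14 -0.019
(281, 282) 0.005 rig 0.142 -0.0
(280, 289) 0.045 rig 0.135 -0.038
(280, 289) 0.005 rig 0.137 -0.021
(295, 289) 0.045 rig 0.174 -0.043
(295, 289) 0.005 rig 0.178 -0.026
```

Prism a is jammed: it overhangs the lip by only about 20 mm and its front butts against prism b's rear edge, where friction holds it. Plan: lower the skip gently, drag b to the far end of the tray, and tip again.

Run:
```python
from arc import *
for o in arc([.75,.7,.64,.58,.52]):print(o)
```

```text
0.7850879148543686
0.24281737134463546
-0.00028609706375461733
[[-1.6, -8.4, -0.1], [-3.4, -20.4, -0.1], [-4.8, -34.9, -0.2], [-5.3, -49.4, -0.3], [-4.9, -64.0, -0.4]]
```

servo_tool(
  commands=[
    [[0,0,0,-1.6,-8.4,0,0],[0,0,0,-3.4,-20.4,0,0],[0,0,0,-4.8,-35,0,0],[0,0,0,-5.3,-49.4,0,0],[0,0,0,-4.9,-64,0,0]],
  ],
)

```text
time: 15.9
position: [0.513, -0.2314, 0.2101]
tool_rot: [0.702, 1.432, 0.52]
ft_force: [-6.2, -1.5, 2.8]
grip_width: 0.246
```

Run:
```python
from asc import *; from arc import *
print(ctrl.get_state()['ft_force'])
for o in arc([.48,.42,.36,.3,.24]):print(o)
a=shot('scene','s8');asc(a,240,300,225,310)
```

```text
[-6.24331181 -1.54579812  2.79362867]
0.5203342758618507
0.24214855538521965
-5.497782439706924e-05
[[0.7, -9.7, -0.0], [2.5, -24.2, -0.1], [5.1, -38.4, -0.2], [8.6, -52.5, -0.2], [13.0, -66.4, -0.3]]
240 %##**+++===----::::::::::::::::::::::::::::::::::::::::::::::::::::::::::::::::::::::
242 %%%%%%%%%%%%%##**++++==----::::::::::::::::::::::::::::::::::::::::::::::::::::::::::
244 ++++****####%%%%%%%%%%%%###**++++==-----:::::::::::::::::::::::::::::------===++**###
246 +++++++++++++++++****####%%%%%%%%%%%%###*++-::::::::------===++*####%%%@@@@@@@@@@@@@@
248 +++++++++++++++++++++++++++++****####%%%%%%#***####%%%@@@@@@@@@@@@@@@@@@@@@@@@@@%%%##
250 ++++++++++++++++++++++++++++++++++++++*#%@@@@@@@@@@@@@@@@@@@@@@%%%######********++++*
252 **++++++++++++++++++++++++++++++++++++*#%@@@@@%%%#####*****+***+++++++++++++++++++++*
254 @@@@%%%####****+++++++++++++++++++++++++*****++++++++++++++++++++++++********###%%%%#
256 @@@@@@@@@@@@@@@@@%%%%###*****++++****+++++++++++++++********####%%%%@@@@@@@@@@@@@@@@@
258 @@@@@@@@@@@@@@@@@@@@@@@@@@@@@@@%%@@@%**++****##%%%%@@@@@@@@@@@@@@@@@@@@@@@@@@@@@@@@@@
[... 1100 characters left out ...]
+++++++++++++++++++++++++**#%@@@@@@@@@@@*==============*%@@@@@@@@@@@@@
286 +++++++++++++++++++++++++++++++++++++++*#%@@@@@@@@@@@@@*=============+%@@@@@@@@@@@@@@
288 ***+++++++===++++++++++++++++++++++++*#@@@@@@@@@@@@@@@@#+===========+#@@@@@@@@@@@@@@@
290 ===========-------==========+########%@@@@@@@@@@@@@@@@@%###########%%@@@@@@@@@@@@@@@@
292 -------====--------------::-*@@@@@@@@@@@@@@@@@@@@@@@@@@@@@@@@@@@@@@@@@@@@@@@@@@@@@@@@
294 =-----=====--------------::-+%@@@@@@@@@@@@@@@@@@@@@@@@@@@@@@@@@@@@@@@@@@@@@@@@@@@@@@@
296 ===========---------------::=%@@@@@@@@@@@@@@@@@@@@@@@@@@@@@@@@@@@@@@@@@@@@@@@@@@@@@@@
298 -==-----------------------::-#@@@@@@@@@@@@@@@@@@@@@@@@@@@@@@@@@@@@@@@@@@@@@@@@@@@@@@@
```

servo_tool(
  commands=[
    [[0,0,0,0.7,-9.7,0,0],[0,0,0,2.5,-24,0,0],[0,0,0,5,-38.4,0,0],[0,0,0,8.6,-52.5,0,0],[0,0,0,13,-66.4,0,0]],
  ],
)

```text
time: 16.58
position: [0.5078, -0.2686, 0.1529]
tool_rot: [0.703, 1.433, 0.52]
ft_force: [-6.2, -0.8, 0.1]
grip_width: 0.242
```

Run:
```python
from asc import *; from arc import *
print(ctrl.get_state()['ft_force'])
for o in arc([.22,.16,.11,.06,.03,0.005]):print(o)
a=shot('scene','s9');asc(a,244,296,235,310)
```

```text
[-6.22820735 -0.78633606  0.08147421]
0.23642452559110713
0.24167620593808098
0.00014579133166842473
[[1.3, -3.7, -0.0], [6.8, -17.2, -0.0], [11.9, -28.1, -0.0], [17.5, -38.8, -0.0], [21.2, -45.1, -0.0], [24.4, -50.2, -0.0]]
244 %%%%%%%%%%%%%%%%%%%%%%%#+-::::::::::::::::::::::::::::::::::------==++***##
246 +++++++++++++++++++++++=-::::::::::::::::::-----===++**####%%@@@@@@@@@@@@@@
248 +++++++++++++++++++++=--:------==++***####%%@@@@@@@@@@@@@@@@@@@@@@@@@@%%###
250 ++++++++++++++++++++**##%%%@@@@@@@@@@@@@@@@@@@@@@@@@@%%######****+++++++++*
252 +++++++++++++++++++#%@@@@@@@@@@@@@@@%%######****+++++++++++++++++++++++++++
254 ###################%@@@%###****+++++++++++++++++++++++++++++++******###%%%#
256 @@@@@@@@@@@@@@@@@@@@@@@%#*+++++++++++++++++++******###%%%%%@@@@@@@@@@@@@@@@
258 @@@@@@@@@@@@@@@@@@@@@@@@#*+++*****#####%%%@@@@@@@@@@@@@@@@@@@@@@@@@@@@@@@@@
260 @@@@@@@@@@@@@@@@@@@@@@@@%###%%%%%%%%%%%@@@@@@@@@@@@@@@@@@@@@@@@@@@@@@@@@@@@
262 @@@@@@@@@@@@@@@@@@@@@@@@%%%%%%%%%%%%%%#%@@@@@@@@@@@@@@@@@@@@@@@@@@@@@@@@@@@
264 @@@@@@@@@@@@@@@@@@@@@@@@%%%%%%%%%%%%%%#*#@@@@@@@@@@@@@@@@@@@@@@@@@@@@@@
[... 504 characters left out ...]
@@@@@@@@@@@%%*==============+*#%%%%%%%%%%%%@@@@@@@@@@@@@@@@@
280 #########################%@@%#+=========++***#%%%%%%%%%%%%@@@@@@@@@@@@@@@@@
282 ++++++++++++++++++++++++#@@@@@%*+**#%%@@@@@@%%%%###*****##%@@@@@@@@@@@@@@@@
284 +++++++++++++++++++++++*%@@@@@@@@@@@@@@@@@@@%*++==========*@@@@@@@@@@@@@@@@
286 ++++++++++++++++++++++*%@@@@@@@@@@@@@@@@@@@@%*============*@@@@@@@@@@@@@@@@
288 ==================*%@@@@@@@@@@@@@@@@@@@@@@@@@*============#@@@@@@@@@@@@@@@@
290 ---------------::-#@@@@@@@@@@@@@@@@@@@@@@@@@@#++++++***###%@@@@@@@@@@@@@@@@
292 =--------------::-*@@@@@@@@@@@@@@@@@@@@@@@@@@@@@@@@@@@@@@@@@@@@@@@@@@@@@@@@
294 =--------------::-+%@@@@@@@@@@@@@@@@@@@@@@@@@@@@@@@@@@@@@@@@@@@@@@@@@@@@@@@
```

Prism a seems to have slid off the lip into the tray during lowering. I keep lowering.

servo_tool(
  commands=[
    [[0,0,0,1.3,-4,0,0],[0,0,0,5,-13,0,0],[0,0,0,9,-22,0,0],[0,0,0,13,-30,0,0],[0,0,0,16,-36,0,0]],
  ],
)

```text
time: 17.25
position: [0.5059, -0.2824, 0.1161]
tool_rot: [0.703, 1.434, 0.519]
ft_force: [-6.4, 0.2, 0.5]
grip_width: 0.243
```

Run:
```python
from asc import *; from arc import *
print(ctrl.get_state()['ft_force'])
for o in arc([.05,.03,.015,0.005,0,-.005]):print(o)
```

```text
[-6.39928094  0.2372243   0.49646688]
0.07374910905087598
0.24154268072681462
0.00024114045136984367
[[2.8, -5.0, 0.0], [5.3, -9.2, 0.0], [7.2, -12.2, 0.0], [8.4, -14.3, 0.0], [9.1, -15.3, 0.0], [9.8, -16.3, 0.0]]
```

servo_tool(
  commands=[
    [[0,0,0,2.5,-4.5,0,0],[0,0,0,5,-9,0,0],[0,0,0,7.2,-12.5,0,0],[0,0,0,8.7,-15,0,0],[0,0,0,8.7,-15,0,0]],
  ],
)

```text
time: 17.88
position: [0.5054, -0.2861, 0.1011]
tool_rot: [0.704, 1.434, 0.522]
ft_force: [-8.0, 0.5, 4.5]
grip_width: 0.239
```

Run:
```python
from asc import *; from arc import *
print(ctrl.get_state()['ft_force'],arc([-.005,-.01]))
a=shot('scene','s10');b=shot('top','t10');w=shot('wrist','w10')
cv2.imwrite('pics/c10.png',np.hstack([cv2.resize(a[225:315,220:320,::-1],(400,360),interpolation=2),cv2.resize(b[140:240,260:371,::-1],(400,360),interpolation=2)]))
```

```text
[-8.00913585  0.51018588  4.50529353] (np.float64(0.009593843662697055), np.float64(0.2414870031262591), np.float64(0.00025867087825337634), [[1.9, -3.0, 0.0], [2.6, -4.0, 0.0]])
```

View pics/c10.png

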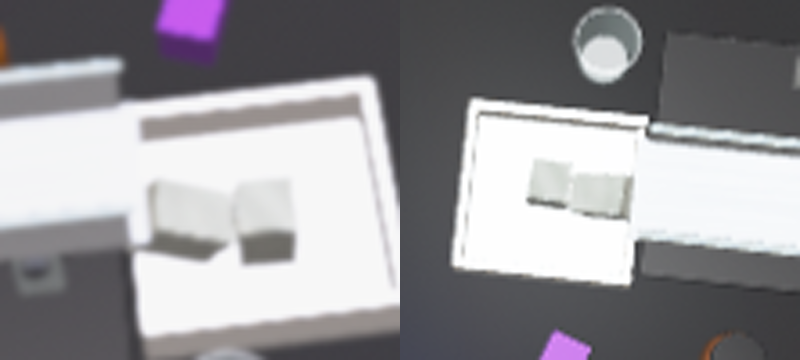

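Skip is down, and both prisms lie in the tray: scene crop (190,220) and (265,220), also seen in the top view. I release and back out along the tool axis.

servo_tool(
  commands=[
    [[0,0,0,0.6,-1,0,0],[0,0,0,0.6,-1,0,30],[0,0,0,0.6,-1,0,46],[0,0,0,0.6,-1,0,46],[0,0,0,-10,-1,0,46]],
  ],
)

```text
time: 18.65
position: [0.5057, -0.2947, 0.1059]
tool_rot: [0.701, 1.432, 0.519]
ft_force: [-1.0, -0.1, 0.5]
grip_width: 0.515
```

servo_tool(
  commands=[
    [[0,0,0,-30,0,0,46],[0,0,0,-60,0,0,46],[0,0,0,-100,0,0,46],[0,0,0,-140,0,0,46],[0,0,0,-140,0,0,46]],
  ],
)

```text
time: 19.27
position: [0.4931, -0.3974, 0.2069]
tool_rot: [0.699, 1.428, 0.511]
ft_force: [-0.0, 0.1, 0.1]
grip_width: 0.53
```

Run:
```python
from asc import *; from arc import *
s=ctrl.get_state();print(s['time'],s['position'].round(3),s['ft_force'],s['grip_width'])
b0=cv2.imread('pics/t10.png').astype(int);a0=cv2.imread('pics/s10.png').astype(int)
a=shot('scene','s11')[:,:,::-1].astype(int);b=shot('top','t11')[:,:,::-1].astype(int)
print('changed px tray zone',(abs(a-a0).max(2)[225:320,240:335]>40).sum(),(abs(b-b0).max(2)[160:230,270:330]>40).sum())
h=np.cross(up,f)
for n,u,v in[('a top',260+202/3.604,140+195/3.6),('b top',260+150/3.604,140+183/3.6),('a sc',220+190/4,225+215/4),('b sc',220+265/4,225+205/4)]:
  w=p2w('top' if 'top' in n else 'scene',u,v,.045)-A;print(n,'rel tray',(w@f-.155).round(3),(w@h).round(3))
# skip, tray vs pictures: handle end & bystanders vs first top picture
t0=cv2.imread('pics/t0.png').astype(int);d=abs(b-t0).max(2)>50
for n,(u,v) in dict(beaker=(317,153),bottle=(410,161),jar=(352,241),stub=(412,201),lip=(326,192)).items():print(n,d[v-12:v+12,u-9:u+9].sum())
for z in (.05,):
  for c in[(-.088,.083),(.088,.083),(.088,-.083)]:
    print((w2p('top',A*[1,1,0]+(.155+c[0])*f+c[1]*h+up*z)).round(1))
m=(b[:,:,:].min(2)>130).astype(np.uint8);ys,xs=np.where(m[160:235,270:324]);print('tray px',cv2.boxPoints(cv2.minAreaRect(np.c_[xs+270,ys+160].astype(np.float32))).round(1).tolist())
```

```text
19.275 [ 0.493 -0.397  0.207] [-0.01525828  0.05707933  0.07383016] 0.5301474992254542
changed px tray zone 0 0
a top rel tray -0.053 -0.001
b top rel tray -0.001 -0.008
a sc rel tray -0.049 -0.004
b sc rel tray 0.001 -0.004
beaker 0
bottle 0
jar 0
stub 0
lip 184
[[323.7 218.6]]
[[274.  213.4]]
[[279.  167.3]]
tray px [[274.0, 160.0], [323.0, 160.0], [323.0, 234.0], [274.0, 234.0]]
```

Checks agree: the prisms are 50 mm and about 0 mm from the tray centre along its x, the tray's corners match the prediction, the bystanders and handle are unchanged from the first picture, and the tool is free with zero force. I hand the job in.

```bash
python3 -c "
from bench import close_job
print(close_job())"
```

```text
the job is handed in; nothing more can be done
None
```

The job is done and handed in at about 19.3 s of the 64 s allowed; no verdict was reported. The tray is at the drop spot, and the skip was tipped to its stop (about 0.79 rad) and lowered back onto its legs. Both prisms lie in the tray.

- **Tray:** I carried it by its far wall and set it square, low wall to the wheel. Its corners matched the predicted places in both the scene and top views.
- **Tipping:** I held the handle with the tool leaning back 45°, which stayed clear of the boom. Commanded rates were about 0.4–0.5 rad/s, and roughly 1 rad/s during one short rocking move.
- **What went wrong:** At the stop, prism a hung on the lip against prism b. Rocking the skip between 0.62 and 0.79 rad did not free it. It slid into the tray on its own during the lowering.
- **Last checks:** The prisms are about 50 mm and 0 mm from the tray's centre along its x, and within 10 mm sideways. Prism a lies right against the low wall. Nothing in the tray moved between the last two pictures. The handle, beaker, bottle and jar show no change from the first picture, and the retracted tool reads zero force.
- **Failed check:** The last automatic tray outline was useless because its crop was too tight, so I relied on corner positions read from the last picture viewed, which agreed with the prediction. An early wrist-camera reading put the tray wall about 10 mm off. A closer look agreed with the top camera.

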